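Line up the padlocks by size on the key-cabinet tray

TASK

Line the four padlocks up by size on the four white marks of the bamboo tray: the smallest on the mark nearest the orange tag, then each next larger one, the largest on the mark nearest the spare keys. Each should lie flat with its body block in the middle of its mark and its sides square to it (shackle pointing across the row, not along it). Leave the tag and the keys where they lie.

Things in the scene. Friction and masses are not known exactly. Their poses are not given: they have to be found in the camera images.
- lock_green: smallest of four padlocks, lying flat on the work surface: green plastic body 25 (x) by 28 (y) by 20 (z) mm with a steel face plate; steel shackle reaching 14 mm beyond the -x end at mid thickness. Origin: centre of the body's underside (shackle not counted). x from shackle to keyway end, y across its width, z up. Starts with the shackle roughly towards the robot.
- lock_yellow: second smallest of four padlocks, lying flat on the work surface: yellow plastic body 32 (x) by 36 (y) by 22 (z) mm with a steel face plate; steel shackle reaching 18 mm beyond the -x end at mid thickness. Origin: centre of the body's underside (shackle not counted). x from shackle to keyway end, y across its width, z up. Starts with the shackle roughly towards the robot.
- lock_blue: second largest of four padlocks, lying flat on the work surface: blue plastic body 39 (x) by 44 (y) by 24 (z) mm with a steel face plate; steel shackle reaching 22 mm beyond the -x end at mid thickness. Origin: centre of the body's underside (shackle not counted). x from shackle to keyway end, y across its width, z up. Starts with the shackle roughly towards the robot.
- lock_black: largest of four padlocks, lying flat on the work surface: black plastic body 46 (x) by 52 (y) by 26 (z) mm with a steel face plate; steel shackle reaching 26 mm beyond the -x end at mid thickness. Origin: centre of the body's underside (shackle not counted). x from shackle to keyway end, y across its width, z up. Starts with the shackle roughly towards the robot.
- mark_a: white square mark, 58 mm, at the tray's +y end of the row; a flush print, nothing to feel. Row of four, 90 mm apart, on a fixed flat bamboo tray (116 wide, 500 long, 10 mm thick, open long sides, a 22 mm high cleat across each end 255 mm from the middle). Origin: its centre, at the tray top, 10 mm above the work surface. y along the row, x across it, z up.
- mark_b: white square mark, 58 mm, next to mark_a; a flush print, nothing to feel. Row of four, 90 mm apart, on a fixed flat bamboo tray (116 wide, 500 long, 10 mm thick, open long sides, a 22 mm high cleat across each end 255 mm from the middle). Origin: its centre, at the tray top, 10 mm above the work surface. y along the row, x across it, z up.
- mark_c: white square mark, 58 mm, next to mark_d; a flush print, nothing to feel. Row of four, 90 mm apart, on a fixed flat bamboo tray (116 wide, 500 long, 10 mm thick, open long sides, a 22 mm high cleat across each end 255 mm from the middle). Origin: its centre, at the tray top, 10 mm above the work surface. y along the row, x across it, z up.
- mark_d: white square mark, 58 mm, at the tray's -y end of the row; a flush print, nothing to feel. Row of four, 90 mm apart, on a fixed flat bamboo tray (116 wide, 500 long, 10 mm thick, open long sides, a 22 mm high cleat across each end 255 mm from the middle). Origin: its centre, at the tray top, 10 mm above the work surface. y along the row, x across it, z up.
- tag: loose flat orange silicone tag, 60 (x) by 36 (y) by 6 mm, lying on the tray beyond one end of the row of marks, 75 mm from the nearest mark's centre; which end varies. Origin: underside, about its middle. Not to be moved.
- keys: two loose aluminium spare keys on a steel ring, together about 70 (x) by 40 (y) by 7 mm, lying on the tray beyond the other end of the row, 75 mm from the nearest mark's centre. Origin: underside, about its middle. Not to be moved.
There are look-alikes about, which are no part of the job. Of the things shaped like the lock_black, the black one is meant. Of the things shaped like the lock_blue, the blue one is meant.

How it is judged:
At the end, for the whole second after the job is handed in: Every padlock lies flat on the tray, body centre within 13 mm of its mark's centre and square to it within 15 degrees, smallest at the mark nearest the orange tag and growing in order to the mark nearest the keys; all released and at rest (((horizontal distance between tag and mark_a below 0.12 m and horizontal distance between lock_green and mark_a below 0.013 m and angle between the y axis of lock_green and the y axis of mark_a, either way round below 0.26 rad and horizontal distance between lock_yellow and mark_b below 0.013 m and angle between the y axis of lock_yellow and the y axis of mark_b, either way round below 0.26 rad and horizontal distance between lock_blue and mark_c below 0.013 m and angle between the y axis of lock_blue and the y axis of mark_c, either way round below 0.26 rad and horizontal distance between lock_black and mark_d below 0.013 m and angle between the y axis of lock_black and the y axis of mark_d, either way round below 0.26 rad) or (horizontal distance between tag and mark_d below 0.12 m and horizontal distance between lock_green and mark_d below 0.013 m and angle between the y axis of lock_green and the y axis of mark_d, either way round below 0.26 rad and horizontal distance between lock_yellow and mark_c below 0.013 m and angle between the y axis of lock_yellow and the y axis of mark_c, either way round below 0.26 rad and horizontal distance between lock_blue and mark_b below 0.013 m and angle between the y axis of lock_blue and the y axis of mark_b, either way round below 0.26 rad and horizontal distance between lock_black and mark_a below 0.013 m and angle between the y axis of lock_black and the y axis of mark_a, either way round below 0.26 rad)) and angle between each of lock_green, lock_yellow, lock_blue, lock_black's own z axis and vertical below 0.1 rad and height (world z) of lock_green between 0.006 and 0.014 m and linear speed of each of lock_green, lock_yellow, lock_blue, lock_black below 0.02 m/s and angular speed of each of lock_green, lock_yellow, lock_blue, lock_black below 0.2 rad/s and height (world z) of lock_yellow between 0.006 and 0.014 m and height (world z) of lock_blue between 0.006 and 0.014 m and height (world z) of lock_black between 0.006 and 0.014 m); the robot touches nothing.
It fails at once if the orange tag is pushed more than 20 mm from where it lay (distance of tag from where it was at the start of the episode above 0.02 m).
It fails at once if the spare key ring is pushed more than 20 mm from where it lay (distance of keys from where it was at the start of the episode above 0.02 m).
It also fails if it takes over 99 s, if anything falls off the work surface, if the arm or the gripper's body presses on something with over 40 N, if the wrist force passes 120 N, or if a joint passes its speed limit or range.

ROBOT

A 6-joint arm with a two-finger parallel gripper is mounted at the origin on the work surface. World frame = base frame: x ahead of the robot, y to its left, z up, the work surface at z = 0. Lengths are in m, angles in rad, forces in N, time in s.
With the tool pointing down it reaches from about 0.425 to 0.95 m from the base axis. Payload 3.5 kg.
Tool frame: the origin (TCP) lies at the very end of the fingers, on their centre line; the grasp point (between the pads) lies 19 mm behind it (env.grasp_offset is the distance from the TCP to the grasp point, in m); z points along the fingers, y is the line along which they close (so a half turn about z gives the same grasp; the last joint's range is limited). The gripper opens to 85 mm and grips with 20 to 120 N. Pads are 22 mm wide; open, the fingers measure 114 mm over their backs; the gripper's body (76 mm by 85 mm) begins 54 mm behind the grasp point. The pads swing forward as they close: fully open they stand 13 mm farther back than shut.
Start: joints at [0.996, 0.286, 1.577, -0, 1.279, -0.15], TCP at [0.278, 0.615, 0.231] pointing down, gripper open.
Joint ranges: [-2.77, 2.77], [-0.9, 2.22], [0.21, 2.48], [-1.53, 4.67], [0.24, 2.81], [-2.84, 2.84]. Speed limits (rad/s): [2.79, 2.79, 3.14, 3.14, 3.14, 3.14].

INTERFACE

Orientations are given as a rotation vector (axis times angle).
In Python, from plant import env, read_camera gives the robot as it stands. The module is installed in compiled form; this text tells all that it offers.
- The arm moves only by the tool carry_out, never from a script. Its argument "increments" is a list that holds one entry, the list of rows, each a list of 7 numbers: the opening, from -1 (shut) to 1 (fully open), then the shift along the tool's x, y, z each as a share of 500 mm, from -1 to 1, then the turn, a rotation vector about the tool's x, y, z each as a share of 180 degrees, from -1 to 1. A call has 1 to 20 rows; each row is the pose to reach, as a shift and turn from the pose commanded when the call began, along the tool's axes at that moment, turning the shorter way round; what a row does not reach only later rows make up. A row lasts 1/8 s, in which the tool goes at most 62.5 mm and 10.7 degrees, less where a joint would pass 70% of its speed; a pose out of reach is approached as far as the arm can. A call with a number of a shift or a turn outside -1 to 1 is refused whole. A call with a gripper value outside its range is refused whole. The fingers move at their own pace and stop on an object; "force" is the grip in N (left out, the last holds). Time passes only in rows, so rows that repeat a pose let the fingers close. It gives the time, the measured TCP pose, the force, the opening and the grip force at its end, in the units of the state.
- env.sense(): the state, without advancing time (a new reading comes with each control period).
- read_camera(name): name is "side" or "top" or "wrist"; returns a dict with "pixels" (400x640x3 uint8, red, green, blue), "range_z" (400x640 float32, m along the optical axis (not along the pixel's ray), 0 where there is no reading), "vfov" (degrees; the focal length in pixels is half the picture's height over the tangent of half this angle, whatever the lens; pixels are square), "cx", "cy" (the principal point, pixels), "R" (3x3) and "t" (3): a world point X has camera coordinates R X + t; the wrist camera has in their place "mount" (4x4, takes a point from camera to tool coordinates, whose origin is the TCP and whose axes are the flange's). Camera axes: x right, y down, z forward; pixel columns grow to the right and rows downward; lengths in m; the calibration is good to about 2 mm. The wrist camera is an equidistant fisheye: a pixel r from the principal point sees the ray r / f radians off the axis. A picture is of the moment at which its call begins: read the wrist's pose just before it.
- env.close_job(): hands the job in; it is judged then, once.
The state is a dict: "t": time; "joint_positions": joint angles; "joint_velocities": joint speeds; "effort": joint torques, N m; "position": TCP position; "eef_rot": TCP orientation; "contact_force": force on the tool from outside, world axes, zero at the start; "moment": the same for the moment, N m; "finger_gap": finger opening in m; "finger_force": force on a finger pad.
Only numpy, scipy, OpenCV 4.12 (cv2) and the standard library are available. Lean on these libraries where they do the work, as an engineer would, in place of code of your own. Each camera call takes 0.05 s, during which the arm holds its last target. There are 200 camera calls.

## Working session

There is one attempt and no reset: what is moved stays moved. The work goes in short steps, Python scripts to look and compute and a tool call to move; the robot and the scene stay as the last step left them, time stands still between calls to the robot, and variables do not carry over. Pictures are saved under pics/ and viewed, at most 14 in all, crops included, and the job is handed in when it is done.

Besides the shell and the picture viewer there is one more tool, called after "Request:" by a JSON object that holds its "api" and its "payload". carry_out: Moves the arm, as the interface text tells. Its arguments: {"type":"object","properties":{"increments":{"type":"array","items":{"type":"array","items":{"type":"array","items":{"type":"number"}}}},"force":{"type":"number"}},"required":["increments"]}

```bash
mkdir -p pics; python3 - <<'E'
from plant import env, read_camera
import cv2, numpy as np
s=env.sense()
for k in("t","position","eef_rot","finger_gap","joint_positions"):print(k,np.round(s[k],4))
for n in("top","side"):
    c=read_camera(n);cv2.imwrite(f"pics/{n}0.png",c["pixels"][...,::-1]);np.savez(f"{n}0.npz",**c)
    print(n,c["vfov"],c["cx"],c["cy"],np.round(c["R"],3).tolist(),c["t"])
E
```

```text
t 0.0
position [0.2778 0.6145 0.2299]
eef_rot [-0.6621 -3.0702  0.0034]
finger_gap 0.0854
joint_positions [ 0.996   0.2872  1.5782  0.      1.2786 -0.15  ]
top 45.57008651149443 320.61194005713725 202.37175445806102 [[0.022, -1.0, 0.02], [-0.995, -0.024, -0.1], [0.101, -0.018, -0.995]] [-0.01357748  0.51769201  1.04770086]
side 46.81391112586503 317.89228549842863 197.01992442079415 [[-0.992, -0.125, -0.022], [-0.07, 0.681, -0.729], [0.106, -0.721, -0.684]] [0.49858105 0.06377648 0.8344034 ]
```

View pics/top0.png

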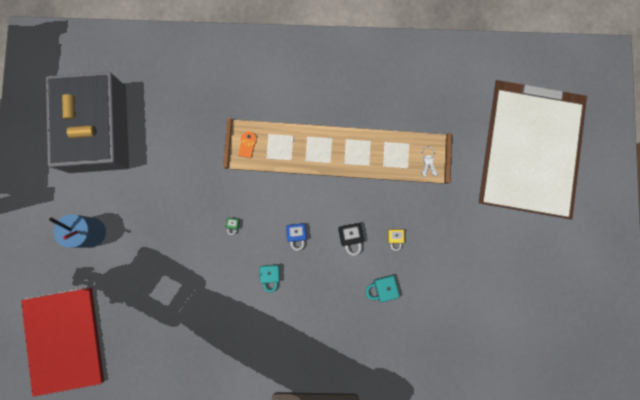

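View pics/side0.png

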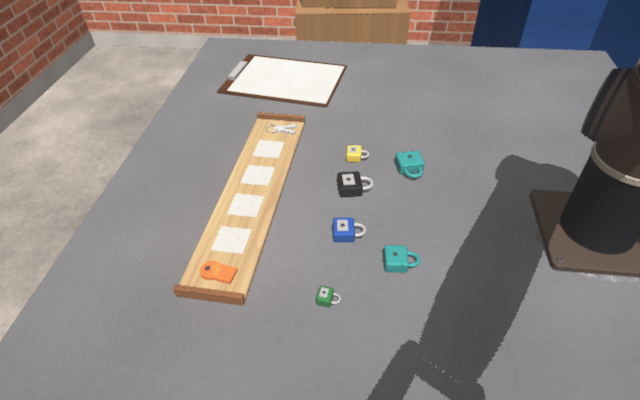

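The tag is at the +y end (left, px 247,146) and the keys at the −y end (429,160), so green goes on a, yellow on b, blue on c and black on d. Look-alikes by shape: black at (351,235) versus the large teal one at (387,289), and blue at (297,233) versus the medium teal one at (270,274). The ones meant are the black at (351,235) and the blue at (297,233), by colour. I'll confirm that in a crop while measuring.

```bash
cat > h.py <<'E'
import numpy as np,cv2
from scipy.spatial.transform import Rotation as Ro
def cast(c,uv,z):
    uv=np.atleast_2d(uv).astype(float);f=200/np.tan(np.radians(c["vfov"])/2)
    d=np.c_[(uv[:,0]-c["cx"])/f,(uv[:,1]-c["cy"])/f,np.ones(len(uv))]@c["R"]
    o=-c["R"].T@c["t"];return o+d*((z-o[2])/d[:,2])[:,None]
def cloud(c):
    f=200/np.tan(np.radians(c["vfov"])/2);v,u=np.mgrid[:400,:640];Z=c["range_z"]
    P=np.stack([(u-c["cx"])/f*Z,(v-c["cy"])/f*Z,Z],-1);return (P-c["t"])@c["R"]
def rect(xy):
    (cx,cy),(w,h),a=cv2.minAreaRect(np.float32(xy*1000))
    a=(a+45)%90-45; return np.round([cx,cy,w,h,a],1)
def rel(s,pos,yaw):
    """tool-frame shift/turn shares to TCP pos, tool down, with tool y along world yaw (deg)"""
    R0=Ro.from_rotvec(s["eef_rot"]);best=None
    for k in(0,180):
        y=np.radians(yaw+k);ty=np.array([np.cos(y),np.sin(y),0]);tz=np.array([0,0,-1.]);tx=np.cross(ty,tz)
        r=(R0.inv()*Ro.from_matrix(np.c_[tx,ty,tz])).as_rotvec()
        if best is None or np.linalg.norm(r)<np.linalg.norm(best):best=r
    return np.round(np.r_[R0.inv().apply(np.array(pos)-s["position"])/.5,best/np.pi],4)
E
python3 - <<'E'
from h import *
c=dict(np.load("top0.npz"));d=dict(np.load("side0.npz"))
im=cv2.cvtColor(c["pixels"],cv2.COLOR_RGB2HSV);P=cloud(c)
print("table z",np.median(P[250:260,180:220,2]))
for n,(u,v),h in(("green",(232,225),.02),("yellow",(397,238),.022),("blue",(297,234),.024),("black",(351,236),.026)):
    w=P[v-22:v+26,u-22:u+22];m=w[...,2]>h-.006
    m=m.astype(np.uint8);q=w[m>0];
    sh=w[(w[...,2]>.006)&(w[...,2]<h-.006)]
    print(n,"top rect mm",rect(q[:,:2]),"z",np.round(np.percentile(q[:,2],[50,95]),4),"mid pts ctr",sh[:,:2].mean(0).round(4),len(sh))
# marks
hsv=im;m=((hsv[...,1]<60)&(hsv[...,2]>170)).astype(np.uint8);m[:,:240]=0;m[:,420:]=0;m[:125]=0;m[175:]=0
k,l,st,ce=cv2.connectedComponentsWithStats(m)
for i in range(1,k):
    if st[i,4]>200:
        v,u=np.where(l==i);print("mark",ce[i].round(1),rect(cast(c,np.c_[u,v],.01)[:,:2]),np.median(P[v,u,2]).round(4))
cv2.imwrite("pics/crop.png",cv2.resize(c["pixels"][205:305,210:410,::-1],None,fx=4,fy=4,interpolation=cv2.INTER_CUBIC))
E
```

```text
table z -0.0006789498174857338
green top rect mm [437.7 115.2 202.8  26.8 -19.1] z [0.0191 0.0234] mid pts ctr [0.4545 0.1966] 38
yellow top rect mm [436.2 -86.1  47.5 208.6   1.5] z [0.0207 0.0248] mid pts ctr [ 0.4261 -0.173 ] 54
blue top rect mm [436.5  49.1  68.6  46.3  15.7] z [0.0232 0.0268] mid pts ctr [0.421  0.0497] 71
black top rect mm [442.1 -39.1  54.4 118.7   5.2] z [0.0248 0.0291] mid pts ctr [ 0.4167 -0.0762] 109
mark [279.5 146.6] [646.7  95.7  59.5  59.   -2.9] 0.0102
mark [318.4 149.4] [642.9   5.9  58.8  59.   -2.3] 0.01
mark [357.1 152. ] [638.9 -83.9  58.8  59.1  -2.5] 0.0101
mark [395.7 154.7] [ 6.353e+02 -1.733e+02  5.900e+01  5.820e+01  2.000e-01] 0.0104
```

View pics/crop.png

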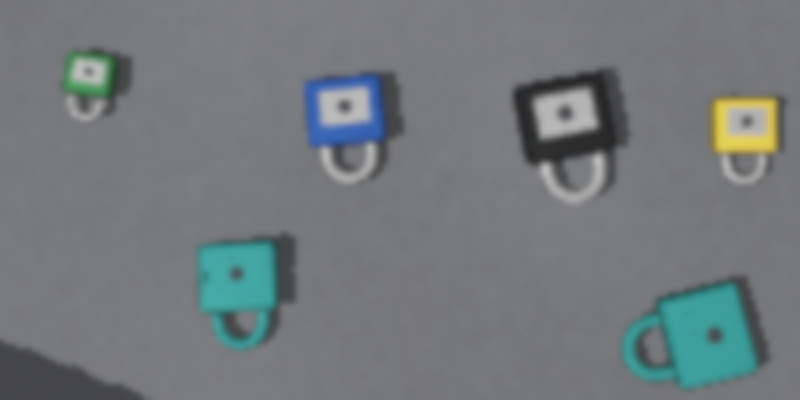

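The crop shows the blue lock (crop 345,108) and the black lock (565,115) in the right colours with steel plates. Both teal ones are look-alikes. Next I'll redo the lock rectangles on clean blobs.

```bash
cat > locks.py <<'E'
from h import *
def locks(c,seeds):
    P=cloud(c);hsv=cv2.cvtColor(c["pixels"],cv2.COLOR_RGB2HSV);o={}
    for n,((u,v),h,zb,W) in seeds.items():
        y0,x0=v-W,u-W
        w=hsv[y0:v+W,x0:u+W].astype(int)
        H,S,V=w[...,0],w[...,1],w[...,2]
        m={"green":(abs(H-62)<20)&(S>90),"yellow":(abs(H-26)<8)&(S>110),"blue":(abs(H-112)<12)&(S>110),"black":V<55}[n]
        m=cv2.morphologyEx(m.astype(np.uint8),cv2.MORPH_OPEN,np.ones((2,2)))
        k,l,st,ce=cv2.connectedComponentsWithStats(m)
        i=1+np.argmax(st[1:,4]);b,a=np.where(l==i)
        # pixel corners as outline
        uv=np.concatenate([np.c_[a+x0+i2,b+y0+j] for i2 in(-.4,.4) for j in(-.4,.4)])
        o[n]=rect(cast(c,uv,zb+h*.9)[:,:2])
        print(n,o[n],"zmed",np.median(P[y0+b,x0+a,2]).round(4),"px",len(a))
    return o
E
python3 - <<'E'
from locks import *
c=dict(np.load("top0.npz"))
locks(c,{"green":((232,223),.02,0,16),"yellow":((397,237),.022,0,18),"blue":((297,233),.024,0,18),"black":((351,234),.026,0,20)})
E
```

```text
green [462.5 194.5  19.9  28.7   2.2] zmed 0.015 px 42
yellow [ 445.2 -176.1   31.1   38.5    1.3] zmed 0.0199 px 160
blue [447.   49.7  40.   45.4   6.9] zmed 0.0223 px 195
black [445.9 -74.2  44.7  53.   12.1] zmed 0.0243 px 182
```

```bash
python3 - <<'E'
from locks import *
from plant import env
c=dict(np.load("top0.npz"))
print(cast(c,[(232.6,223.4)],.02))
s=env.sense()
for z in(.12,.004):print(rel(s,[.461,.195,z],84))
E
```

```text
[[0.46618941 0.19519052 0.02      ]]
[-6.796e-01 -6.131e-01  2.212e-01 -6.000e-04 -2.000e-04 -1.019e-01]
[-6.797e-01 -6.126e-01  4.532e-01 -6.000e-04 -2.000e-04 -1.019e-01]
```

Request:
{"api": "carry_out", "payload": {"increments": [[[1,-0.685,-0.61,0.15,0,0,-0.102],[1,-0.685,-0.61,0.15,0,0,-0.102],[1,-0.685,-0.61,0.15,0,0,-0.102],[1,-0.685,-0.61,0.15,0,0,-0.102],[1,-0.685,-0.61,0.15,0,0,-0.102],[1,-0.685,-0.61,0.15,0,0,-0.102],[1,-0.685,-0.61,0.15,0,0,-0.102],[1,-0.685,-0.61,0.22,0,0,-0.102],[1,-0.685,-0.61,0.22,0,0,-0.102],[1,-0.685,-0.61,0.22,0,0,-0.102],[1,-0.685,-0.61,0.22,0,0,-0.102]]], "force": 30}}

```text
t: 1.48
position: [0.465, 0.1972, 0.1228]
eef_rot: [0.161, 3.135, 0.001]
contact_force: [0.5, 0.4, 0.7]
finger_gap: 0.0857
finger_force: 0.0
```

```bash
python3 - <<'E'
from h import *
from plant import env,read_camera
s=env.sense();print(s["t"],s["position"],s["eef_rot"],s["contact_force"])
c=read_camera("wrist");np.savez("w1.npz",**c);cv2.imwrite("pics/w1.png",c["pixels"][...,::-1]);print(c["vfov"],c["cx"],c["cy"],c["mount"].round(3))
print(rel(s,[.464,.195,.004],84))
E
```

```text
1.475 [0.46501886 0.19724489 0.1227984 ] [1.60883052e-01 3.13507162e+00 1.30138583e-03] [0.49478263 0.38104632 0.685975  ]
65.70646984690485 320.99208023336405 197.27935540898244 [[ 0.001 -0.966 -0.26   0.065]
 [ 1.     0.001  0.001  0.   ]
 [-0.001 -0.26   0.966 -0.142]
 [ 0.     0.     0.     1.   ]]
[ 0.0021 -0.0049  0.2376  0.0003  0.0007  0.0007]
```

View pics/w1.png

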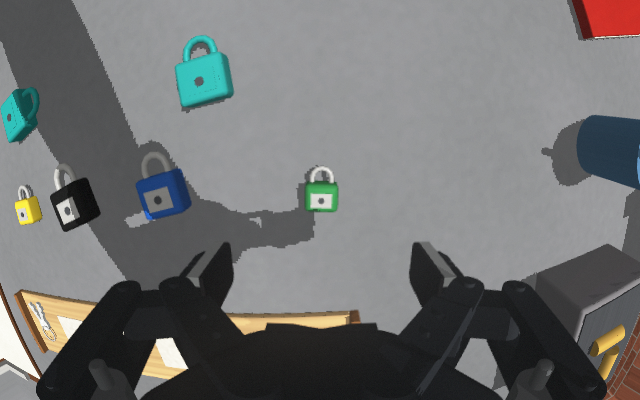

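The wrist view shows the green lock centred between the fingers (body about 322,195) and square to them, so I'll go straight down and grip.

Request:
{"api": "carry_out", "payload": {"increments": [[[1,0,0,0.1,0,0,0],[1,0,0,0.18,0,0,0],[1,0,0,0.22,0,0,0],[1,0,0,0.235,0,0,0],[1,0,0,0.235,0,0,0],[-1,0,0,0.235,0,0,0],[-1,0,0,0.235,0,0,0],[-1,0,0,0.235,0,0,0],[-1,0,0,0.235,0,0,0],[-1,0,0,0.235,0,0,0],[-1,0,0,0.235,0,0,0],[-1,0,0,0.235,0,0,0]]], "force": 30}}

```text
t: 3.02
position: [0.4651, 0.1961, 0.0045]
eef_rot: [0.164, 3.136, 0.0]
contact_force: [-0.2, -1.2, 6.0]
finger_gap: 0.0273
finger_force: 30.3
```

```bash
python3 - <<'E'
from h import *
from plant import env
s=env.sense();print(s["t"],s["position"],s["finger_gap"],s["finger_force"],s["contact_force"].round(1))
# target: tool at mark_a, yaw 87.6
for z in(.09,s["position"][2]+.0105):print(rel(s,[.6467,.0957,z],87.6))
E
```

```text
3.025 [0.465133   0.19605759 0.0045241 ] 0.02725371783945806 30.293202996253967 [-0.2 -1.2  6. ]
[-3.822e-01 -1.618e-01 -1.706e-01  1.000e-04  3.000e-04 -1.990e-02]
[-3.821e-01 -1.618e-01 -2.070e-02  1.000e-04  3.000e-04 -1.990e-02]
```

Request:
{"api": "carry_out", "payload": {"increments": [[[-1,0,0,-0.1,0,0,0],[-1,0,0,-0.18,0,0,0],[-1,-0.1,-0.04,-0.18,0,0,-0.02],[-1,-0.2,-0.085,-0.18,0,0,-0.02],[-1,-0.3,-0.127,-0.18,0,0,-0.02],[-1,-0.38,-0.162,-0.18,0,0,-0.02],[-1,-0.38,-0.162,-0.18,0,0,-0.02],[-1,-0.38,-0.162,-0.1,0,0,-0.02],[-1,-0.38,-0.162,-0.05,0,0,-0.02],[-1,-0.38,-0.162,-0.028,0,0,-0.02],[-1,-0.38,-0.162,-0.022,0,0,-0.02],[-1,-0.38,-0.162,-0.022,0,0,-0.02],[0,-0.38,-0.162,-0.022,0,0,-0.02],[0,-0.38,-0.162,-0.022,0,0,-0.02],[0,-0.38,-0.162,-0.022,0,0,-0.02],[0,-0.38,-0.162,-0.022,0,0,-0.02],[0,-0.38,-0.162,-0.12,0,0,-0.02],[0,-0.38,-0.162,-0.22,0,0,-0.02],[0,-0.38,-0.162,-0.22,0,0,-0.02]]]}}

```text
t: 5.4
position: [0.6489, 0.0956, 0.1202]
eef_rot: [0.065, 3.129, 0.0]
contact_force: [-0.1, -0.5, -0.1]
finger_gap: 0.0425
finger_force: 0.0
```

```bash
python3 - <<'E'
from h import *
from plant import env,read_camera
s=env.sense();print(s["t"],s["position"],s["finger_gap"])
c=read_camera("wrist");cv2.imwrite("pics/w2.png",c["pixels"][...,::-1])
for z in(.12,.004):print(rel(s,[.448,.0497,z],95.5))
E
```

```text
5.4 [0.64887442 0.09562876 0.12022221] 0.042473870792925805
[ 3.976e-01 -1.084e-01 -4.100e-03 -1.000e-04  3.600e-03 -4.380e-02]
[ 4.002e-01 -1.085e-01  2.278e-01 -1.000e-04  3.600e-03 -4.380e-02]
```

View pics/w2.png

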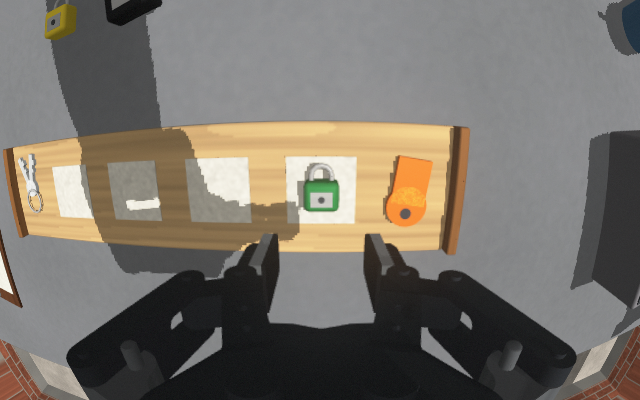

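Green sits on mark a (body 321,194, mark 321,190) and the tag hasn't moved. Next is blue.

Request:
{"api": "carry_out", "payload": {"increments": [[[0.5,0.1,-0.03,-0.01,0,0,-0.044],[1,0.2,-0.06,-0.01,0,0,-0.044],[1,0.3,-0.09,-0.01,0,0,-0.044],[1,0.4,-0.108,-0.01,0,0,-0.044],[1,0.4,-0.108,0,0,0,-0.044],[1,0.4,-0.108,0,0,0,-0.044],[1,0.4,-0.108,0,0,0,-0.044]]]}}

```text
t: 6.32
position: [0.4443, 0.0499, 0.114]
eef_rot: [-0.152, 3.137, -0.0]
contact_force: [-0.2, -1.8, 0.7]
finger_gap: 0.0855
finger_force: 0.0
```

```bash
cat > look.py <<'E'
from h import *
import sys
from plant import env,read_camera
def wcast(c,s,uv,z):
    uv=np.atleast_2d(uv).astype(float);f=200/np.tan(np.radians(c["vfov"])/2)
    d=uv-[c["cx"],c["cy"]];r=np.linalg.norm(d,axis=1)+1e-9;t=r/f
    D=np.c_[d/r[:,None]*np.sin(t)[:,None],np.cos(t)]
    R0=Ro.from_rotvec(s["eef_rot"]);M=c["mount"]
    D=R0.apply(D@M[:3,:3].T);o=R0.apply(M[:3,3])+s["position"]
    return o+D*((z-o[2])/D[:,2])[:,None]
def plate(c,s,z,win,dark=None):
    """steel plate on the body's top: bright, unsaturated blob in window"""
    x0,x1,y0,y1=win;h=cv2.cvtColor(c["pixels"],cv2.COLOR_RGB2HSV).astype(int)[y0:y1,x0:x1]
    H,S,V=h[...,0],h[...,1],h[...,2]
    m={"green":(abs(H-62)<20)&(S>90),"yellow":(abs(H-26)<8)&(S>110),"blue":(abs(H-112)<12)&(S>130),"black":V<60}[dark]
    m=cv2.morphologyEx(m.astype(np.uint8),cv2.MORPH_OPEN,np.ones((3,3)))
    k,l,st,ce=cv2.connectedComponentsWithStats(m);i=1+np.argmax(st[1:,4]);b,a=np.where(l==i)
    return rect(wcast(c,s,np.c_[a+x0,b+y0],z)[:,:2])
E
python3 - <<'E'
from look import *
s=env.sense();c=read_camera("wrist")
print(s["t"],s["position"],s["eef_rot"]);cv2.imwrite("pics/w3.png",c["pixels"][...,::-1])
print(plate(c,s,.022,(250,390,120,260),"blue"))
print(rel(s,[.448,.0497,.004],96))
E
```

```text
6.325 [0.44426469 0.04989695 0.1140146 ] [-1.52025971e-01  3.13736485e+00 -1.35659305e-04]
[447.9  52.6  39.6  42.9   5.7]
[-7.3e-03 -1.1e-03  2.2e-01 -0.0e+00  2.0e-04 -2.5e-03]
```

Request:
{"api": "carry_out", "payload": {"increments": [[[1,-0.0075,0,0.1,0,0,0],[1,-0.0075,0.002,0.17,0,0,0],[1,-0.0075,0.002,0.205,0,0,0],[1,-0.0075,0.002,0.22,0,0,0],[1,-0.0075,0.002,0.22,0,0,0],[-1,-0.0075,0.002,0.22,0,0,0],[-1,-0.0075,0.002,0.22,0,0,0],[-1,-0.0075,0.002,0.22,0,0,0],[-1,-0.0075,0.002,0.22,0,0,0],[-1,-0.0075,0.002,0.22,0,0,0],[-1,-0.0075,0.002,0.22,0,0,0]]], "force": 40}}

```text
t: 7.75
position: [0.4476, 0.0512, 0.0049]
eef_rot: [-0.152, 3.136, -0.0]
contact_force: [-1.0, -0.3, 5.6]
finger_gap: 0.0433
finger_force: 41.8
```

```bash
python3 - <<'E'
from h import *
from plant import env
s=env.sense();print(s["t"],s["position"],s["finger_gap"],s["finger_force"],s["contact_force"].round(1))
for z in(.09,s["position"][2]+.0105):print(rel(s,[.639,-.0839,z],87.6))
E
```

```text
7.75 [0.44758563 0.05122077 0.00492192] 0.04331863569771901 41.77159309387207 [-1.  -0.3  5.6]
[-3.552e-01 -3.060e-01 -1.694e-01 -1.000e-04  6.000e-04  4.410e-02]
[-3.55e-01 -3.06e-01 -2.02e-02 -1.00e-04  6.00e-04  4.41e-02]
```

Request:
{"api": "carry_out", "payload": {"increments": [[[-1,0,0,-0.1,0,0,0],[-1,0,0,-0.18,0,0,0],[-1,-0.09,-0.078,-0.18,0,0,0.044],[-1,-0.18,-0.155,-0.18,0,0,0.044],[-1,-0.27,-0.233,-0.18,0,0,0.044],[-1,-0.355,-0.306,-0.18,0,0,0.044],[-1,-0.355,-0.306,-0.18,0,0,0.044],[-1,-0.355,-0.306,-0.1,0,0,0.044],[-1,-0.355,-0.306,-0.05,0,0,0.044],[-1,-0.355,-0.306,-0.028,0,0,0.044],[-1,-0.355,-0.306,-0.022,0,0,0.044],[-1,-0.355,-0.306,-0.022,0,0,0.044],[0.4,-0.355,-0.306,-0.022,0,0,0.044],[0.4,-0.355,-0.306,-0.022,0,0,0.044],[0.4,-0.355,-0.306,-0.022,0,0,0.044],[0.4,-0.355,-0.306,-0.022,0,0,0.044],[0.4,-0.355,-0.306,-0.12,0,0,0.044],[0.4,-0.355,-0.306,-0.22,0,0,0.044],[0.4,-0.355,-0.306,-0.22,0,0,0.044]]]}}

```text
t: 10.12
position: [0.6418, -0.0849, 0.1201]
eef_rot: [0.065, 3.13, -0.005]
contact_force: [0.5, -0.0, 0.9]
finger_gap: 0.0597
finger_force: 0.0
```

```bash
python3 - <<'E'
from look import *
s=env.sense();print(s["t"],s["position"],s["finger_gap"]);c=read_camera("wrist")
print("blue",plate(c,s,.032,(250,390,120,260),"blue"))
print(rel(s,[.447,-.0742,.115],102))
E
```

```text
10.125 [ 0.6417561  -0.08488452  0.12010965] 0.05970844152408697
blue [640.  -83.4  41.5  37.8  -0.9]
[ 0.3902  0.0052  0.0059 -0.0013  0.0034 -0.0799]
```

Blue is at (0.640, −0.083), on mark c at (0.639, −0.084). Next is black.

Request:
{"api": "carry_out", "payload": {"increments": [[[1,0.1,0.002,0,0,0,-0.04],[1,0.2,0.005,0,0,0,-0.08],[1,0.3,0.005,0,0,0,-0.08],[1,0.39,0.005,0,0,0,-0.08],[1,0.39,0.005,0,0,0,-0.08],[1,0.39,0.005,0,0,0,-0.08],[1,0.39,0.005,0,0,0,-0.08]]]}}

```text
t: 11.05
position: [0.4443, -0.0735, 0.1139]
eef_rot: [-0.329, 3.124, -0.0]
contact_force: [-0.8, -0.4, -0.3]
finger_gap: 0.0857
finger_force: 0.0
```

```bash
python3 - <<'E'
from look import *
s=env.sense();c=read_camera("wrist")
print(s["t"],s["position"],s["eef_rot"]);cv2.imwrite("pics/w4.png",c["pixels"][...,::-1])
print(plate(c,s,.024,(250,390,130,240),"black"))
print(rel(s,[.447,-.0742,.004],102))
E
```

```text
11.05 [ 0.444339   -0.07352971  0.11392432] [-3.29062085e-01  3.12391729e+00 -2.44648337e-04]
[446.3 -72.2  46.5  50.7  12.1]
[-4.800e-03 -2.400e-03  2.199e-01 -1.000e-04  1.000e-04  1.000e-04]
```

View pics/w4.png

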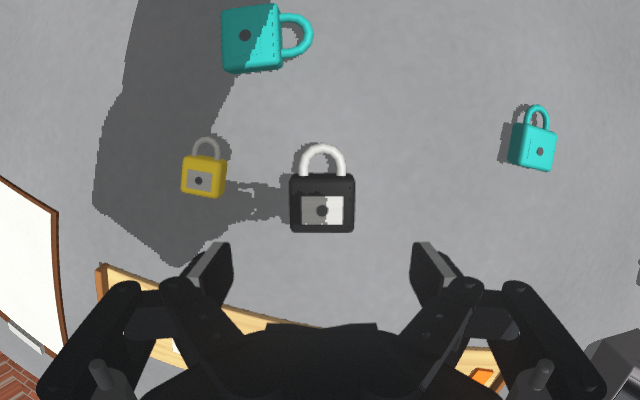

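The black lock is centred and square between the fingers (body 322,203), and yellow (203,178) is clear of them.

Request:
{"api": "carry_out", "payload": {"increments": [[[1,-0.0045,0,0.1,0,0,0],[1,-0.0045,0,0.17,0,0,0],[1,-0.0045,0,0.205,0,0,0],[1,-0.0045,0,0.22,0,0,0],[1,-0.0045,0,0.22,0,0,0],[-1,-0.0045,0,0.22,0,0,0],[-1,-0.0045,0,0.22,0,0,0],[-1,-0.0045,0,0.22,0,0,0],[-1,-0.0045,0,0.22,0,0,0],[-1,-0.0045,0,0.22,0,0,0],[-1,-0.0045,0,0.22,0,0,0]]], "force": 50}}

```text
t: 12.48
position: [0.4466, -0.0731, 0.0051]
eef_rot: [-0.329, 3.122, -0.002]
contact_force: [-0.3, 0.4, 7.2]
finger_gap: 0.0507
finger_force: 54.5
```

```bash
python3 - <<'E'
from h import *
from plant import env
s=env.sense();print(s["t"],s["position"],s["finger_gap"],s["finger_force"],s["contact_force"].round(1))
for z in(.09,s["position"][2]+.0105):print(rel(s,[.6353,-.1735,z],87.6))
E
```

```text
12.475 [ 0.44663061 -0.07313974  0.00506883] 0.05067587753418493 54.51858043670654 [-0.3  0.4  7.2]
[-3.276e-01 -2.751e-01 -1.689e-01 -3.000e-04  7.000e-04  8.010e-02]
[-3.273e-01 -2.749e-01 -2.000e-02 -3.000e-04  7.000e-04  8.010e-02]
```

Request:
{"api": "carry_out", "payload": {"increments": [[[-1,0,0,-0.1,0,0,0],[-1,0,0,-0.18,0,0,0],[-1,-0.08,-0.068,-0.18,0,0,0.04],[-1,-0.16,-0.137,-0.18,0,0,0.08],[-1,-0.25,-0.21,-0.18,0,0,0.08],[-1,-0.327,-0.275,-0.18,0,0,0.08],[-1,-0.327,-0.275,-0.18,0,0,0.08],[-1,-0.327,-0.275,-0.1,0,0,0.08],[-1,-0.327,-0.275,-0.05,0,0,0.08],[-1,-0.327,-0.275,-0.028,0,0,0.08],[-1,-0.327,-0.275,-0.022,0,0,0.08],[-1,-0.327,-0.275,-0.022,0,0,0.08],[0.5,-0.327,-0.275,-0.022,0,0,0.08],[0.5,-0.327,-0.275,-0.022,0,0,0.08],[0.5,-0.327,-0.275,-0.022,0,0,0.08],[0.5,-0.327,-0.275,-0.022,0,0,0.08],[0.5,-0.327,-0.275,-0.12,0,0,0.08],[0.5,-0.327,-0.275,-0.22,0,0,0.08],[0.5,-0.327,-0.275,-0.22,0,0,0.08]]]}}

```text
t: 14.85
position: [0.6377, -0.1747, 0.1203]
eef_rot: [0.065, 3.13, -0.007]
contact_force: [-0.0, -0.9, -0.0]
finger_gap: 0.0639
finger_force: 0.0
```

```bash
python3 - <<'E'
from look import *
s=env.sense();print(s["t"],s["position"],s["finger_gap"]);c=read_camera("wrist")
print("black",plate(c,s,.034,(270,375,150,235),"black"))
print(rel(s,[.446,-.1755,.115],91.5))
E
```

```text
14.85 [ 0.63767922 -0.17473766  0.12030304] 0.0639210625731284
black [ 634.5 -172.8   50.2   46.1   -2.2]
[ 0.3831 -0.0174  0.0065 -0.0015  0.0034 -0.0215]
```

Black is at (0.6345, −0.173), on mark d. Next is yellow.

Request:
{"api": "carry_out", "payload": {"increments": [[[1,0.1,-0.005,0,0,0,-0.022],[1,0.2,-0.01,0,0,0,-0.022],[1,0.3,-0.017,0,0,0,-0.022],[1,0.383,-0.017,0,0,0,-0.022],[1,0.383,-0.017,0,0,0,-0.022],[1,0.383,-0.017,0,0,0,-0.022],[1,0.383,-0.017,0,0,0,-0.022]]]}}

```text
t: 15.78
position: [0.4433, -0.174, 0.1138]
eef_rot: [-0.044, 3.141, -0.0]
contact_force: [0.2, 0.2, -0.1]
finger_gap: 0.085
finger_force: 0.0
```

```bash
python3 - <<'E'
from look import *
s=env.sense();c=read_camera("wrist")
print(s["t"],s["position"],s["eef_rot"])
print(plate(c,s,.02,(250,390,130,240),"yellow"))
print(rel(s,[.446,-.1755,.004],91.5))
E
```

```text
15.775 [ 0.44330016 -0.17397769  0.11380146] [-4.39552418e-02  3.14098251e+00 -1.37731191e-04]
[ 445.  -174.1   33.    35.2    1.6]
[-5.200e-03 -3.200e-03  2.196e-01 -0.000e+00  1.000e-04  6.000e-04]
```

Request:
{"api": "carry_out", "payload": {"increments": [[[1,-0.004,-0.001,0.1,0,0,0],[1,-0.004,-0.001,0.17,0,0,0],[1,-0.004,-0.001,0.205,0,0,0],[1,-0.004,-0.001,0.22,0,0,0],[1,-0.004,-0.001,0.22,0,0,0],[-1,-0.004,-0.001,0.22,0,0,0],[-1,-0.004,-0.001,0.22,0,0,0],[-1,-0.004,-0.001,0.22,0,0,0],[-1,-0.004,-0.001,0.22,0,0,0],[-1,-0.004,-0.001,0.22,0,0,0],[-1,-0.004,-0.001,0.22,0,0,0]]], "force": 35}}

```text
t: 17.2
position: [0.4451, -0.1746, 0.0047]
eef_rot: [-0.043, 3.14, -0.001]
contact_force: [-0.7, 1.1, 5.6]
finger_gap: 0.0354
finger_force: 37.0
```

```bash
python3 - <<'E'
from h import *
from plant import env
s=env.sense();print(s["t"],s["position"],s["finger_gap"],s["finger_force"],s["contact_force"].round(1))
for z in(.09,s["position"][2]+.0105):print(rel(s,[.6429,.0059,z],87.6))
E
```

```text
17.2 [ 0.44509513 -0.17464339  0.00472707] 0.035411738345811815 37.013978362083435 [-0.7  1.1  5.6]
[-4.057e-01  3.499e-01 -1.704e-01 -3.000e-04  4.000e-04  2.210e-02]
[-4.055e-01  3.500e-01 -2.080e-02 -3.000e-04  4.000e-04  2.210e-02]
```

Request:
{"api": "carry_out", "payload": {"increments": [[[-1,0,0,-0.1,0,0,0],[-1,0,0,-0.18,0,0,0],[-1,-0.08,0.07,-0.18,0,0,0.022],[-1,-0.16,0.14,-0.18,0,0,0.022],[-1,-0.245,0.21,-0.18,0,0,0.022],[-1,-0.33,0.28,-0.18,0,0,0.022],[-1,-0.405,0.35,-0.18,0,0,0.022],[-1,-0.405,0.35,-0.18,0,0,0.022],[-1,-0.405,0.35,-0.1,0,0,0.022],[-1,-0.405,0.35,-0.05,0,0,0.022],[-1,-0.405,0.35,-0.028,0,0,0.022],[-1,-0.405,0.35,-0.022,0,0,0.022],[-1,-0.405,0.35,-0.022,0,0,0.022],[0.2,-0.405,0.35,-0.022,0,0,0.022],[0.2,-0.405,0.35,-0.022,0,0,0.022],[0.2,-0.405,0.35,-0.022,0,0,0.022],[0.2,-0.405,0.35,-0.022,0,0,0.022],[0.2,-0.405,0.35,-0.12,0,0,0.022],[0.2,-0.405,0.35,-0.22,0,0,0.022],[0.2,-0.405,0.35,-0.22,0,0,0.022]]]}}

```text
t: 19.7
position: [0.6458, 0.0059, 0.1201]
eef_rot: [0.065, 3.13, -0.002]
contact_force: [0.1, 1.2, -0.1]
finger_gap: 0.0515
finger_force: 0.0
```

Request:
{"api": "carry_out", "payload": {"increments": [[[0.2,0.1,0,-0.1,0,0,0],[0.2,0.2,0,-0.1,0,0,0],[0.2,0.3,0,-0.1,0,0,0],[0.2,0.35,0,-0.1,0,0,0],[0.2,0.35,0,-0.1,0,0,0],[0.2,0.35,0,-0.1,0,0,0]]]}}

```text
t: 20.45
position: [0.4679, 0.0135, 0.1638]
eef_rot: [0.065, 3.14, -0.0]
contact_force: [0.7, -0.1, -0.2]
finger_gap: 0.0514
finger_force: 0.0
```

```bash
python3 - <<'E'
from locks import *
from plant import env,read_camera
c=read_camera("top");cv2.imwrite("pics/top1.png",cv2.resize(c["pixels"][100:200,200:480,::-1],None,fx=2.8,fy=2.8,interpolation=cv2.INTER_CUBIC))
locks(c,{"green":((280,147),.02,.01,15),"yellow":((318,150),.022,.01,16),"blue":((357,152),.024,.01,16),"black":((395,155),.026,.01,17)})
print(env.sense()["t"])
E
```

```text
green [636.2  93.3   8.8  24.5   1.5] zmed 0.027 px 28
yellow [640.5   3.6  31.9  35.9   1.2] zmed 0.0302 px 115
blue [637.8 -86.2  36.7  42.9   0.9] zmed 0.0326 px 159
black [ 632.2 -174.3   50.7   44.3   -3.8] zmed 0.0343 px 157
20.5
```

View pics/top1.png

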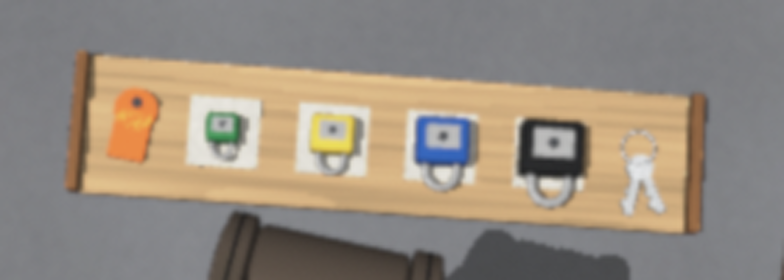

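The picture shows all four locks on their marks in order. Green's body is at crop (224,128) and its mark at (223,131). The measurable ones are within about 4 mm and 7°. The tag and keys are where they were. I'm handing in.

```bash
python3 -c "
from plant import env
print(env.close_job())"
```

```text
the job is handed in; nothing more can be done
None
```

The job is handed in at about 20.5 s: green, yellow, blue and black lie on marks a to d from tag to keys, within about 4 mm of centre and a few degrees of square by the cameras (green judged by eye); the judge returned no verdict.

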